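Load the jar-scalding stand

ROBOT

A 6-joint arm with a two-finger parallel gripper is mounted at the origin on the work surface. World frame = base frame: x ahead of the robot, y to its left, z up, the work surface at z = 0. Lengths are in mm, angles in rad, forces in N, time in s.
With the tool pointing down it reaches from about 275 to 775 mm from the base axis. Payload 14.6 kg.
Tool frame: the origin (TCP) lies at the very end of the fingers, on their centre line; the grasp point (between the pads) lies 19 mm behind it (bot.pinch_z is the distance from the TCP to the grasp point, in mm); z points along the fingers, y is the direction in which the jaws open and shut (so a half turn about z gives the same grasp; the last joint's range is limited). The gripper opens to 85 mm and grips with 20 to 120 N. Pads are 22 mm wide; open, the fingers measure 114 mm over their backs; the gripper's body (76 mm by 85 mm) begins 54 mm behind the grasp point. The pads swing forward as they close: fully open they stand 13 mm farther back than shut.
Start: joints at [-1.373, 0.263, -0.048, 1.259, 0, 1.415], TCP at [181.395, -492.67, 231.278] pointing down, gripper open.
Joint ranges: [-2.65, 2.65], [-0.89, 1.7], [-1.18, 1.37], [-2.13, 2.11], [-1.35, 1.29], [-3.14, 3.14]. Speed limits (rad/s): [1.89, 1.89, 2.57, 2.79, 3.14, 3.14].

INTERFACE

Orientations are given as a rotation vector (axis times angle).
In Python, from rig import bot, cams, order, nets gives the robot as it stands. The module is installed in compiled form; this text tells all that it offers.
- The arm moves only by the shell command python3 -m jog 'ROWS' [FORCE]. ROWS is text: rows parted by semicolons, each of 5 numbers parted by spaces: the opening, from 0 (shut) to 1 (fully open), then the shift along the tool's x, y, z in m, then the turn about the tool's z in units of 8 degrees (1.0 is 8 degrees). In form: gripper dx dy dz yaw; .... A call has 1 to 10 rows; each row shifts and turns the commanded pose from where the row before left it, along the tool's axes as they then stand; what a row does not reach is not made up. A row lasts 1/10 s, in which the tool goes at most 50 mm and 8.59 degrees, less where a joint would pass 70% of its speed; a pose out of reach is approached as far as the arm can. A call is refused whole if a number of a shift passes 0.05 or a number of a turn 1, either way. A call with a gripper value outside its range is refused whole. The fingers move at their own pace and stop on an object; FORCE is the grip in N (left out, the last holds). Time passes only in rows, so rows that do not move let the fingers close. It gives the time, the measured TCP pose, the force and the opening at its end, in the units of the state.
- bot.state(): the state, without advancing time (a new reading comes with each control period).
- cams.grab_frame(name): name is "scene" or "top"; returns a dict with "img" (480x640x3 uint8, blue, green, red), "fx", "fy", "cx", "cy" (pixels), "R" (3x3) and "t" (3): a world point X has camera coordinates R X + t. Camera axes: x right, y down, z forward; pixel columns grow to the right and rows downward; lengths in mm; the calibration is good to about 2 mm. A picture is of the moment at which its call begins. There is no depth.
- order.finish_job(): hands the job in, once; it reports no verdict.
Trained networks look in a picture, given as the dict that the camera call returned (one of the last four; its "shot" number tells which), for a name from the list of things; names that differ only in an ending like _2 or _b are one class to them, and where a whole thing is asked for, a point or a joint stands for the part that bears it (a point fixed in the world has none). Each returns a list of dicts, best first, with "score" (0 to 1); they miss things now and then, are a little off and sometimes report something else, mostly with a low value. They report only what shows in the picture. A call takes as long as a camera call.
- nets.look_for(picture, target): "extent" ([left, top, right, bottom] in pixels, round what is visible of it).
The state is a dict: "t": time; "joint_pos": joint angles; "joint_velocities": joint speeds; "tau": joint torques, N m; "tool_pos": TCP position; "tcp_rot": TCP orientation; "wrist_force": force on the tool from outside, world axes, zero at the start; "ft_torque": the same for the moment, N m; "finger_gap": finger opening in mm.
Only numpy, scipy, OpenCV 4.12 (cv2) and the standard library are available. Lean on these libraries where they do the work, as an engineer would, in place of code of your own. Each camera call takes 0.05 s, during which the arm holds its last target.

TASK

Get the open white jar ready for scalding. Pull the rack of the scalding stand up by its fixed black grip, letting the pawl click past the teeth (leave the release paddle alone while raising), until the rack plate hangs on the pawl clear above the rim of the pan and you can let go; then stand the jar upright in the ring on the raised rack and let go of it. Last, squeeze the paddle to the grip to lift the pawl, lower the rack with the jar under control (do not let it fall) all the way down into the pan, and let go, leaving everything else where it is.

Things in the scene. Friction and masses are not known exactly. Their poses are not given: they have to be found in the camera images.
- stand: scalding stand, fixed to the shelf: round dark base (radius 105, 6 thick) carrying a white enamel pan (outer radius 90, inner 86, rim 86 and inner floor 11 above the shelf) and, outside the pan, a toothed upright steel column 150 high. Origin: on the shelf, on the pan's vertical axis. +y points level from there to the column, z up. The rack hangs in the pan from the sliding rail.
- rail (a joint): height in m of the sliding rail (steel channel over the column; carries rack, grip, paddle; 0.56 kg): 0 = down on its stop, 0.088 = upper stop. Pulled up (10 to 20 N) it clicks past seven teeth; the pawl holds it at 0.011, 0.023, 0.035, 0.047, 0.059, 0.071, 0.083; let go in between it drops onto the tooth below. It goes down only while the pawl is lifted. Starts at 0 to 0.03.
- grip: fixed black grip block on the rail's top end, 40 wide (its x, along the stand's x) x 16 thick (y, along the stand's y) x 47 high. Origin: centre of its underside, 112 from the pan's axis. Nothing stands above it. To raise the rail take it across its 40 mm width (fingers closing along the stand's x): the paddle stands 24 mm away on its +y side.
- paddle: black release paddle on top of the sprung pawl lever, 24 (x) x 8 (y) x 43 high. Origin: centre of its underside, at rest 36 from the grip's origin along the stand's +y, 4 higher. Grip and paddle measure 48 over their outer faces (along y); squeezed to under 36 (about 5 N) the pawl is clear, also when loaded, and the rail runs freely and falls unless held; stop at about 31. Springs back.
- release (a joint): angle of the pawl lever in rad: 0 = at rest, pawl in the teeth; the pawl is clear of the teeth above about 0.15; stop at 0.20.
- rack: round perforated steel plate (radius 55, 3 thick) with a ring in its middle, hung from the rail by an arm and strip on the +y side; moves with the rail; open from above. Its origin lies on the pan's axis, level with the shelf when the rail is at 0; plate top 23, underside 20 above the origin.
- seat (a point): centre of the ring on the rack plate, on the plate's top surface, where the middle of the jar's foot goes. The ring is 18 high: the lower 7 a bore of radius 26, above it flared outwards to about 31 at the mouth.
- jar: the white ceramic jar without a lid, open at the top: outer radius 22 (foot edge bevelled to radius 20), 80 high, about 0.14 kg; to be held round its outside. Origin: centre of its underside. Stands on the steel tray at the start.
- tray: flat stainless steel tray, 280 (x) x 190 (y) x 18 high, inner floor 3 above the shelf. Origin: centre of its underside. Holds the jar, the tin and the jar's lid.
- tin: round steel tin with a closed lid and a knob, radius 25, 82 high, on the tray: not the jar. Leave it alone.
- jar_lid: the jar's flat steel lid, radius 24, 12 high, lying on the tray. Leave it alone.
- turntable: white plastic spice turntable, radius 130, with four closed tubs (radius 37, tops 88 high) snug in its sockets, loose on the shelf at the back. Leave it alone.
- bowl: blue enamel bowl, radius 75, 60 high. Leave it alone.
- mortar: stone mortar with pestle, radius 50, pestle reaching 125 high. Leave it alone.
- spoon: wooden spoon lying on the shelf. Leave it alone.

How it is judged (in metres and radians):
On the way, in this order (a step that is already met when the one before it is completed fails the run):
1. the rack plate is raised clear above the pan's rim and hangs on the pawl, hand off (value of joint rail above 0.0675 m and value of joint release below 0.05 rad and velocity of joint rail below 0.01 m/s and contact force between the fingers and anything else below 0.3 N), for 0.2 s.
2. the jar stands upright in the ring on the raised rack and is released (value of joint rail above 0.0675 m and horizontal distance between jar and seat below 0.006 m and z of jar in the frame of seat below 0.004 m and angle between jar's own z axis and vertical below 0.1 rad and contact force between the fingers and jar below 0.2 N and linear speed of jar below 0.02 m/s), for 0.2 s.
At the end, for the whole second after the job is handed in: The rail is fully down (joint rail under 0.005 m), the release paddle has sprung back (joint release under 0.06 rad), and the jar stands at rest and upright (within 0.1 rad) in the ring, the middle of its foot within 6 mm of the ring's centre and within 4 mm of the plate's surface (value of joint rail below 0.005 m and value of joint release below 0.06 rad and horizontal distance between jar and seat below 0.006 m and z of jar in the frame of seat between -0.004 and 0.004 m and angle between jar's own z axis and vertical below 0.1 rad and linear speed of jar below 0.02 m/s); the robot touches nothing.
It fails at once if the release paddle is squeezed while the rail is pulled up (contact force between the fingers and paddle above 1.5 N and value of joint rail between 0.032 and 0.062 m and velocity of joint rail above 0.02 m/s).
It fails at once if the rack is let fall (faster than 0.6 m/s downwards) (velocity of joint rail below -0.6 m/s).
It fails at once if the jar is tipped over (angle between jar's own z axis and vertical above 0.6 rad).
It fails at once if another thing on the shelf is shifted by more than 30 mm (distance of any of tin, jar_lid, turntable, bowl, mortar, spoon from where it was at the start of the episode above 0.03 m).
It also fails if it takes over 67 s, if anything falls off the work surface, if the arm or the gripper's body presses on something with over 40 N, if the wrist force passes 120 N, or if a joint passes its speed limit or range.

## Working session

There is one attempt and no reset: what is moved stays moved. The work goes in short steps, Python scripts to look and compute and a shell command to move; the robot and the scene stay as the last step left them, time stands still between calls to the robot, and variables do not carry over. Pictures are saved under pics/ and viewed, and the job is handed in when it is done.

```bash
mkdir -p pics; cat > h.py <<'E'
import numpy as np, cv2
from rig import bot,cams,order,nets
def snap(n,f):
    p=cams.grab_frame(n); cv2.imwrite('pics/'+f,p['img']); return p
def ray(p,u,v,z):
    R=np.array(p['R']);t=np.array(p['t']).ravel()
    d=R.T@np.array([(u-p['cx'])/p['fx'],(v-p['cy'])/p['fy'],1]); c=-R.T@t
    return c+d*(z-c[2])/d[2]
def proj(p,X):
    q=np.array(p['R'])@np.array(X,float)+np.array(p['t']).ravel(); return p['fx']*q[0]/q[2]+p['cx'],p['fy']*q[1]/q[2]+p['cy']
E
python3 - <<'E'
from h import *
for n in('top','scene'):
    p=snap(n,n+'0.png'); print(n,-np.array(p['R']).T@np.array(p['t']).ravel(), np.round(p['R'],3).tolist())
    for k in['stand','grip','paddle','rack','jar','tin','jar_lid','tray','turntable','bowl','mortar','spoon']:
        r=nets.look_for(p,k); print(k,[(np.round(a['extent']).tolist(),round(a['score'],2)) for a in r[:2]])
print(bot.state())
E
```

```text
top [ 343.63348235   25.50090044 1282.76056271] [[-0.011, -1.0, 0.005], [-0.982, 0.01, -0.186], [0.186, -0.007, -0.983]]
stand [([170.0, 222.0, 310.0, 333.0], 0.66)]
grip [([187.0, 250.0, 200.0, 272.0], 0.71)]
paddle []
rack [([207.0, 251.0, 287.0, 303.0], 0.71), ([170.0, 252.0, 187.0, 268.0], 0.25)]
jar [([419.0, 220.0, 448.0, 248.0], 0.59), ([383.0, 195.0, 500.0, 340.0], 0.37)]
tin [([446.0, 276.0, 482.0, 302.0], 0.78), ([169.0, 253.0, 186.0, 269.0], 0.54)]
jar_lid [([398.0, 262.0, 426.0, 285.0], 0.63)]
tray [([381.0, 197.0, 500.0, 340.0], 0.83)]
turntable [([257.0, 86.0, 375.0, 206.0], 0.68)]
bowl [([162.0, 134.0, 228.0, 199.0], 0.58)]
mortar [([117.0, 325.0, 163.0, 381.0], 0.96)]
spoon [([186.0, 363.0, 279.0, 389.0], 0.98)]
scene [1181.51139645 -182.64098873 1050.51037324] [[0.288, 0.957, 0.016], [0.785, -0.227, -0.577], [-0.549, 0.179, -0.817]]
stand [([137.0, 220.0, 257.0, 349.0], 0.73)]
grip [([393.0, 166.0, 410.0, 187.0], 0.63)]
paddle [([327.0, 195.0, 394.0, 245.0], 0.7), ([412.0, 162.0, 424.0, 181.0], 0.48)]
rack [([326.0, 195.0, 396.0, 242.0], 0.97)]
jar [([189.0, 275.0, 2
[... 308 characters left out ...]
157.0, 377.0, 178.0], 0.95)]
{'t': 1.3, 'joint_pos': array([-1.37329692e+00,  2.63058892e-01, -4.83202352e-02,  1.25938879e+00,
        5.77708859e-07,  1.41549946e+00]), 'joint_velocities': array([ 0.00093152, -0.0007464 , -0.00066494,  0.00093253,  0.00035277,
        0.00021722]), 'tau': array([-1.59593423e-03, -6.37445211e+01,  3.84776437e+01,  9.42553743e-04,
       -1.55820208e-04, -2.50702627e-06]), 'tool_pos': array([ 181.39551451, -492.6616918 ,  231.29216846]), 'tcp_rot': array([3.09281393e+00, 5.51296614e-01, 1.84896493e-06]), 'wrist_force': array([ 0.53671723, -0.27683159, -0.69979724]), 'ft_torque': array([ 0.03697873, -0.00965683, -0.00459019]), 'finger_gap': 85.45864434204832}
```

View pics/top0.png

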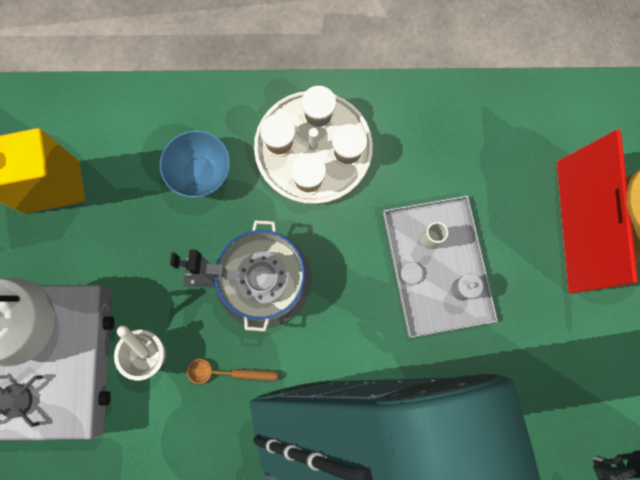

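View pics/scene0.png

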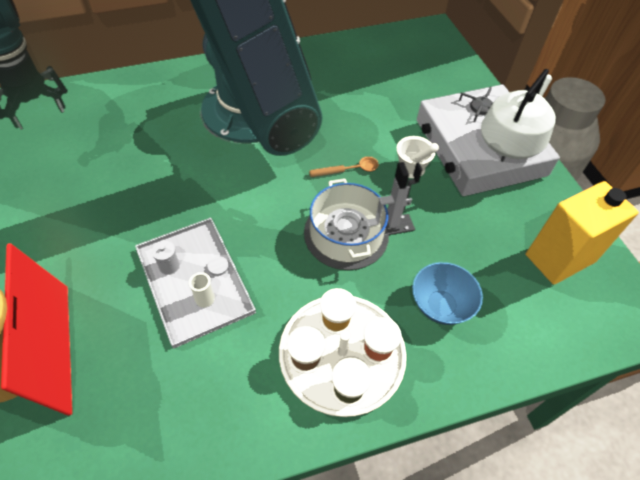

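```bash
python3 - <<'E'
import cv2
a=cv2.imread('pics/top0.png')[200:350,150:350]; cv2.imwrite('pics/c1.png',cv2.resize(a,None,fx=4,fy=4,interpolation=cv2.INTER_CUBIC))
a=cv2.imread('pics/scene0.png')[140:290,290:490]; cv2.imwrite('pics/c2.png',cv2.resize(a,None,fx=4,fy=4,interpolation=cv2.INTER_CUBIC))
E
```

```text
(no output)
```

View pics/c1.png

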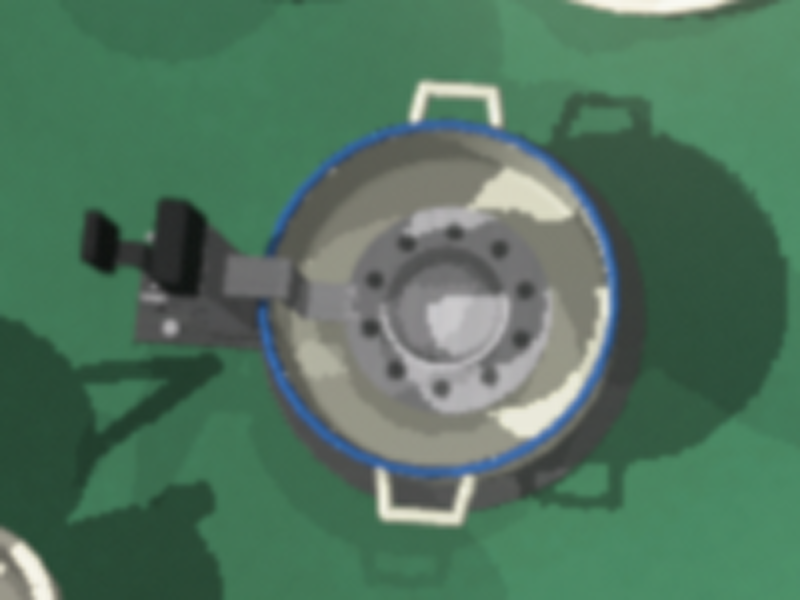

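View pics/c2.png

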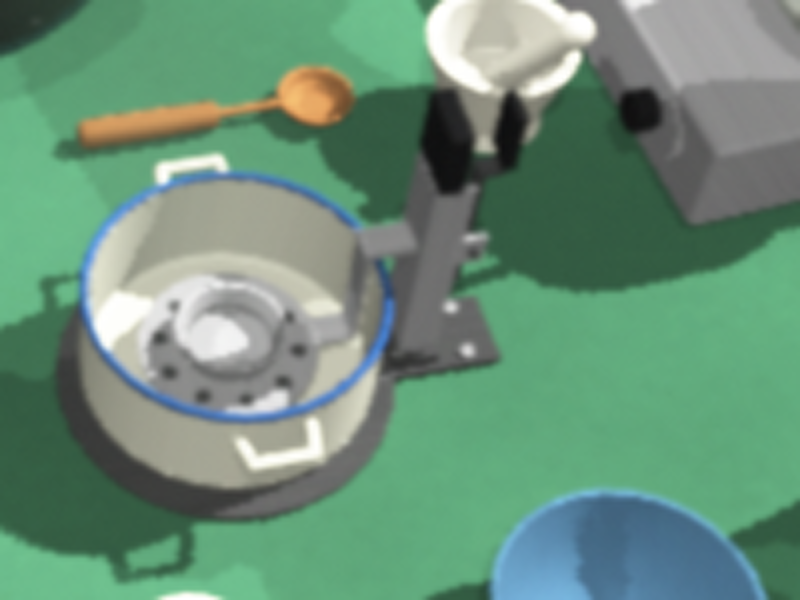

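```bash
python3 - <<'E'
from h import *
a=cv2.imread('pics/top0.png')[240:285,165:215]; a=cv2.convertScaleAbs(a,alpha=2.2,beta=10);cv2.imwrite('pics/c3.png',cv2.resize(a,None,fx=13,fy=13,interpolation=cv2.INTER_CUBIC))
a=cv2.imread('pics/scene0.png')[155:200,385:430];a=cv2.convertScaleAbs(a,alpha=2.2,beta=10); cv2.imwrite('pics/c4.png',cv2.resize(a,None,fx=13,fy=13,interpolation=cv2.INTER_CUBIC))
from scipy.optimize import least_squares
import pickle
for n,roi in(('top',(230,320,210,305)),('scene',(180,250,305,392))):
    p=cams.grab_frame(n); im=p['img'].astype(int)
    m=(im[...,0]>im[...,2]+45)&(im[...,0]>im[...,1]+25)
    v,u=np.nonzero(m); k=(v>roi[0]-10)&(v<roi[1]+10)&(u>roi[2])&(u<roi[3]+5); v=v[k];u=u[k]
    P=np.array([ray(p,a,b,86)for a,b in zip(u,v)])
    f=lambda c:np.hypot(P[:,0]-c[0],P[:,1]-c[1])-c[2]
    r=least_squares(f,[*P[:,:2].mean(0),88],loss='soft_l1'); print(n,len(u),r.x,np.abs(r.fun).mean())
E
```

```text
top 635 [507.30050606 127.72135541  88.95262298] 1.2688932942803017
scene 431 [508.69088564 129.922095    88.73968012] 1.4457485460180401
```

View pics/c3.png

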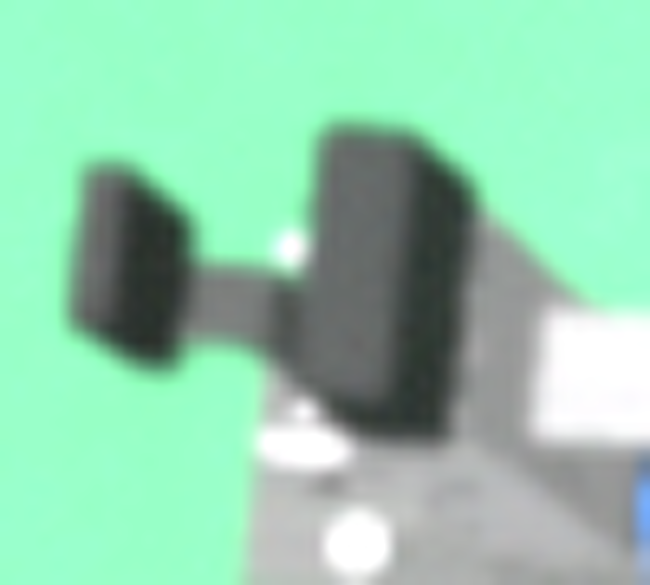

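View pics/c4.png

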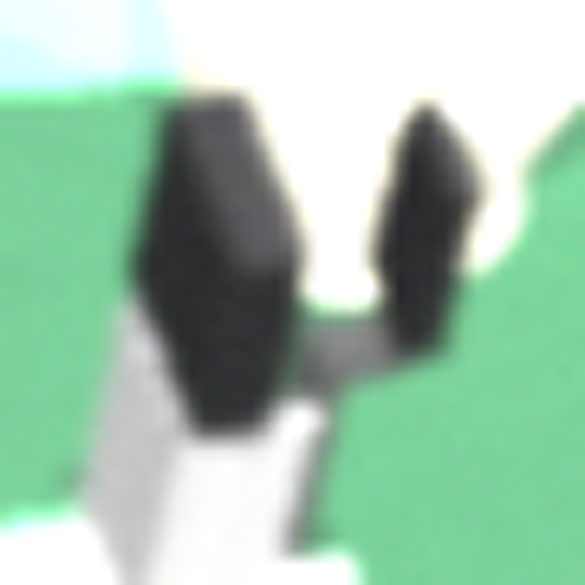

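```bash
python3 - <<'E'
from h import *
from scipy.optimize import least_squares
pt=cams.grab_frame('top');ps=cams.grab_frame('scene')
g=lambda o,c:np.array(o)+(np.array(c)+.5)/13-.5
obs=[(pt,g((165,240),(358,262))),(ps,g((385,155),(237,178)))]
X=least_squares(lambda X:np.concatenate([np.array(proj(p,X))-o for p,o in obs]),[500,240,170]); print('grip top',X.x,X.fun)
d=X.x[:2]-[508,128.8]; print(np.hypot(*d),np.degrees(np.arctan2(d[1],d[0])))
# edge yaw and paddle at the top-plane
z=X.x[2]
for a,b in(((322,128),(300,375)),((413,130),(390,405))):
    A=ray(pt,*g((165,240),a),z);B=ray(pt,*g((165,240),b),z);e=A-B;print('xaxis edge',np.hypot(*e[:2]),np.degrees(np.arctan2(e[1],e[0])))
P=ray(pt,*g((165,240),(98,252)),z);e=P-X.x;print('paddle',P,np.hypot(*e[:2]),np.degrees(np.arctan2(e[1],e[0])))
# ring in rack, jar, tin etc
def box(p,k):
    r=nets.look_for(p,k);return r[0]['extent']
for p,nm in((pt,'top'),(ps,'scene')):
    for k in('jar','rack'):
        print(nm,k,box(p,k))
for nm in('top','scene'):
    im=cv2.imread(f'pics/{nm}0.png'); 
    c=im[210:260,405:465] if nm=='top' else im[262:318,175:235]
    cv2.imwrite(f'pics/j_{nm}.png',cv2.resize(c,None,fx=10,fy=10,interpolation=cv2.INTER_CUBIC))
E
```

```text
grip top [516.89567803 239.76106546 213.69112417] [-0.41937308 -0.14650245 -0.52463219  0.0609053 ]
111.31707477285205 85.41643674770245
xaxis edge 35.0058429320841 -3.4032400787879604
xaxis edge 38.94017179859793 -3.223207004349496
paddle [518.39125215 275.33544121 213.69112417] 35.605799409372636 87.59265894535
top jar [419.2, 220.4, 444.9, 247.9]
top rack [381.5, 196.4, 498.8, 339.4]
scene jar [188.6, 274.2, 216.2, 306.8]
scene rack [328.7, 195.0, 393.2, 245.5]
```

View pics/j_top.png

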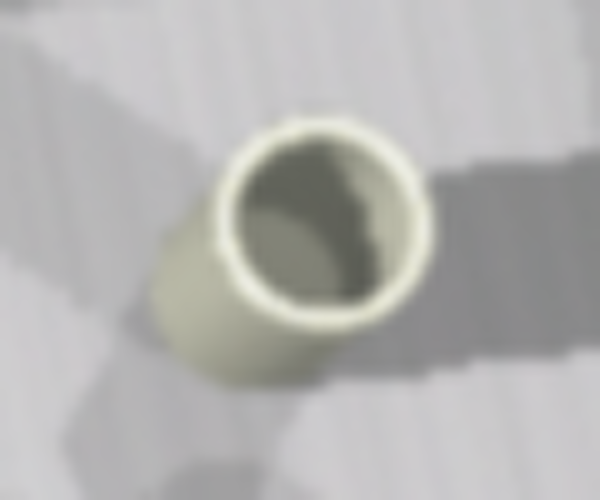

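View pics/j_scene.png

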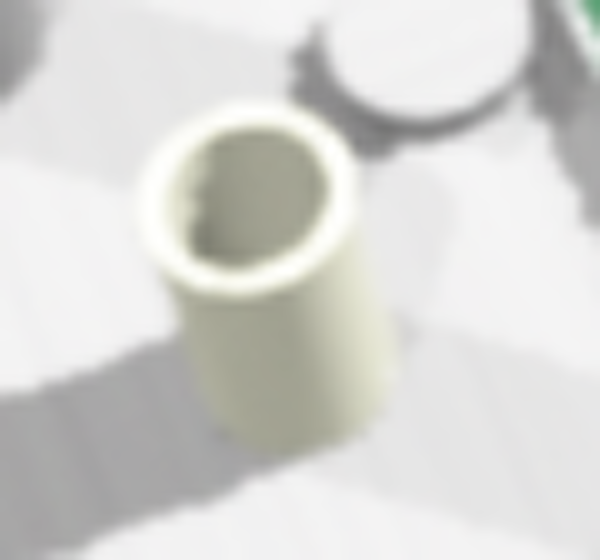

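```bash
cat > go.py <<'E'
import sys; from h import *
from scipy.spatial.transform import Rotation as Ro
def rep(tx,ty,tz,phi):
    s=bot.state(); R=Ro.from_rotvec(s['tcp_rot']).as_matrix(); d=np.array([tx,ty,tz])-s['tool_pos']
    f=np.degrees(np.arctan2(R[1,0],R[0,0])); 
    print('t',s['t'],'pos',s['tool_pos'].round(1),'phi',round(f,2),'tilt',R[2,2].round(5),'tool shift m',(R.T@d/1000).round(4),'turn units',round(-((phi-f+180)%360-180)/8,3),'F',s['wrist_force'].round(1),'gap',round(s['finger_gap'],1),'q',s['joint_pos'].round(2))
if __name__=='__main__': rep(*map(float,sys.argv[1:5]))
E
python3 -m jog '1 0.0315 -0.0318 -0.008 0;1 0.0315 -0.0318 -0.008 0;1 0.0315 -0.0318 -0.008 0;1 0.0315 -0.0318 -0.008 0;1 0.0315 -0.0318 -0.008 0;1 0.0315 -0.0318 -0.008 0;1 0.0315 -0.0318 -0.008 0;1 0.0315 -0.0318 -0.008 0;1 0.0315 -0.0318 -0.008 0;1 0.0315 -0.0318 -0.008 0'
python3 go.py 516 240 290 86.3
python3 - <<'E'
from h import *
from scipy.optimize import least_squares
pt=cams.grab_frame('top');ps=cams.grab_frame('scene')
obs=[(pt,(437.25,231.85)),(ps,(199.35,281.55))]
X=least_squares(lambda X:np.concatenate([np.array(proj(p,X))-o for p,o in obs]),[500,240,170]); print('jar top',X.x,X.fun)
print(ray(pt,*obs[0][1],83),ray(ps,*obs[1][1],83))
E
```

```text
t: 2.7
tool_pos: [367.4, -83.6, 311.9]
tcp_rot: [3.092, 0.551, 0.001]
wrist_force: [1.1, -0.9, -0.3]
finger_gap: 85.6
t 2.7 pos [367.4 -83.6 311.9] phi 20.2 tilt -1.0 tool shift m [ 0.2512 -0.2524  0.0218] turn units -8.262 F [ 1.1 -0.9 -0.3] gap 85.6 q [-0.44 -0.01 -0.16  1.42 -0.    2.35]
jar top [ 591.59789123 -236.80398434   81.13321821] [-0.87624561 -0.13394968 -0.91117824 -0.02884395]
[ 590.9134135 -238.1906649   83.       ] [ 593.34243272 -234.86085874   83.        ]
```

```bash

python3 -m jog '1 0.0314 -0.0315 0 0;1 0.0314 -0.0315 0 0;1 0.0314 -0.0315 0 0;1 0.0314 -0.0315 0 0;1 0.0314 -0.0315 0 0;1 0.0314 -0.0315 0 0;1 0.0314 -0.0315 0 0;1 0.0314 -0.0315 0 0;1 0 0 0 -1;1 0 0 0 -1' >/dev/null
python3 -m jog '1 0 0 0 -1;1 0 0 0 -1;1 0 0 0 -1;1 0 0 0 -1;1 0 0 0 -1;1 0 0 0 -1;1 0 0 0 -0.26;1 0 0 0 0' >/dev/null
python3 go.py 516 240 250 86.3
python3 - <<'E'
from h import *
for n in('top','scene'): snap(n,n+'1.png')
E
```

```text
t 4.6 pos [516.1 237.2 311.1] phi 86.28 tilt -1.0 tool shift m [ 0.0028 -0.0003  0.0611] turn units -0.002 F [ 0.4 -0.3  0.4] gap 85.3 q [ 0.29  0.33  0.27  1.51 -0.    1.92]
```

View pics/scene1.png

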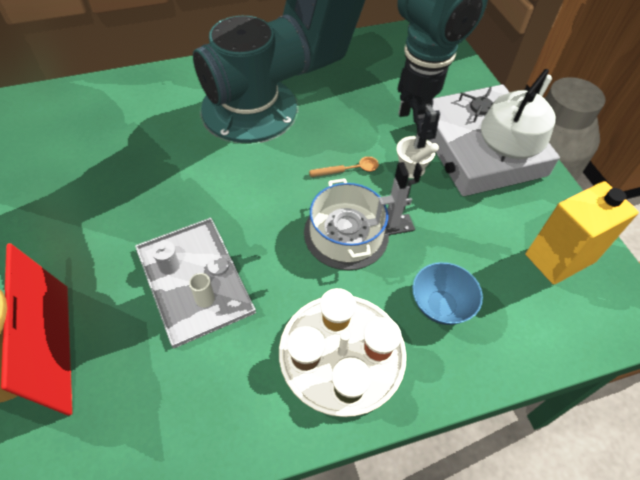

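View pics/top1.png

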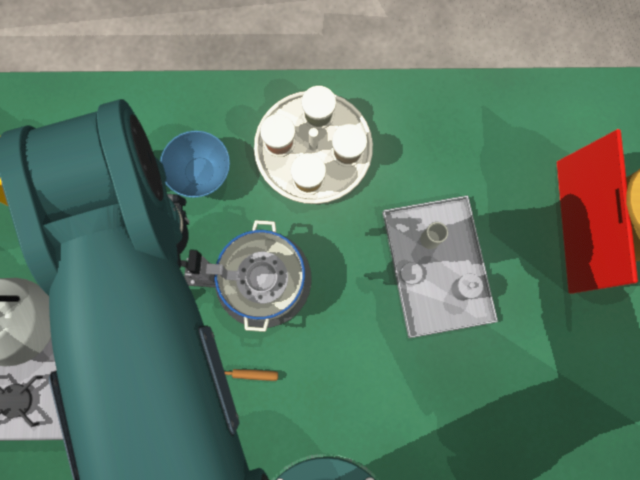

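```bash

python3 -m jog '1 0.0028 0 0.03 0;1 0 0 0.03 0;1 0 0 0.025 0;1 0 0 0.02 0;1 0 0 0.015 0;1 0 0 0.015 0;1 0 0 0 0' 
python3 go.py 516 240 176 86.3
python3 - <<'E'
from h import *
p=snap('scene','scene2.png'); a=p['img'][80:230,330:480]; cv2.imwrite('pics/c5.png',cv2.resize(a,None,fx=4,fy=4,interpolation=cv2.INTER_CUBIC))
E
```

```text
t: 5.4
tool_pos: [515.2, 240.2, 174.7]
tcp_rot: [-2.293, -2.146, 0.004]
wrist_force: [-0.6, 0.6, 0.1]
finger_gap: 85.4
t 5.4 pos [515.2 240.2 174.7] phi 86.22 tilt -1.0 tool shift m [-0.0001  0.0009 -0.0013] turn units -0.01 F [-0.6  0.6  0.1] gap 85.4 q [ 0.29  0.36 -0.06  1.15 -0.    1.93]
```

View pics/c5.png

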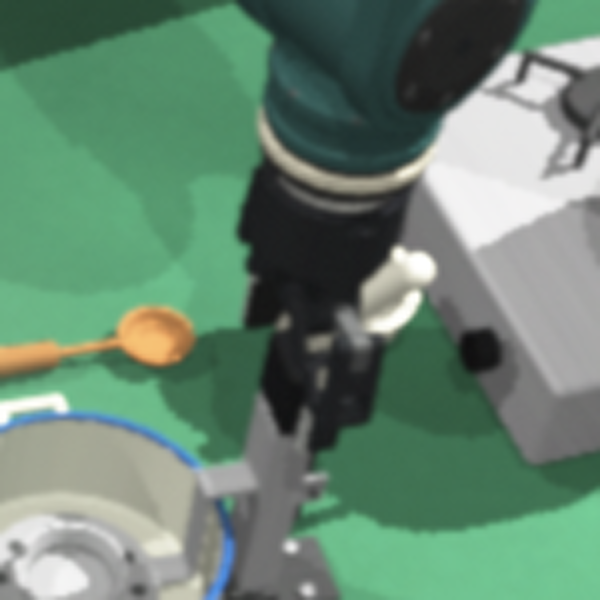

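```bash

python3 -m jog '0.3 0 0 0 0;0.3 0 0 0 0;0 0 0 0 0;0 0 0 0 0;0 0 0 0 0;0 0 0 0 0' 50
python3 go.py 516 240 176 86.3
```

```text
t: 6.05
tool_pos: [517.4, 240.7, 177.4]
tcp_rot: [2.291, 2.146, 0.004]
wrist_force: [7.4, -1.4, 4.1]
finger_gap: 39.3
t 6.05 pos [517.4 240.7 177.4] phi 86.25 tilt -0.99999 tool shift m [-0.0008 -0.0014  0.0014] turn units -0.006 F [ 7.4 -1.4  4.1] gap 39.3 q [ 0.29  0.36 -0.05  1.15 -0.    1.93]
```

```bash

python3 -m jog '0 0 0 -0.008 0;0 0 0 -0.008 0;0 0 0 -0.008 0;0 0 0 -0.008 0;0 0 0 -0.008 0;0 0 0 -0.008 0' 60
python3 go.py 516 240 176 86.3
python3 - <<'E'
from h import *
for n in('top','scene'):
  p=snap(n,n+'3.png'); a=p['img'][200:350,150:350] if n=='top' else p['img'][140:290,290:490]; cv2.imwrite(f'pics/c6{n}.png',cv2.resize(a,None,fx=4,fy=4,interpolation=cv2.INTER_CUBIC))
E
```

```text
t: 6.65
tool_pos: [517.3, 240.7, 223.7]
tcp_rot: [2.292, 2.147, 0.001]
wrist_force: [10.2, 2.0, -18.5]
finger_gap: 39.1
t 6.65 pos [517.3 240.7 223.7] phi 86.25 tilt -1.0 tool shift m [-0.0008 -0.0013  0.0477] turn units -0.006 F [ 10.2   2.  -18.5] gap 39.1 q [ 0.29  0.34  0.05  1.28 -0.    1.93]
```

View pics/c6scene.png

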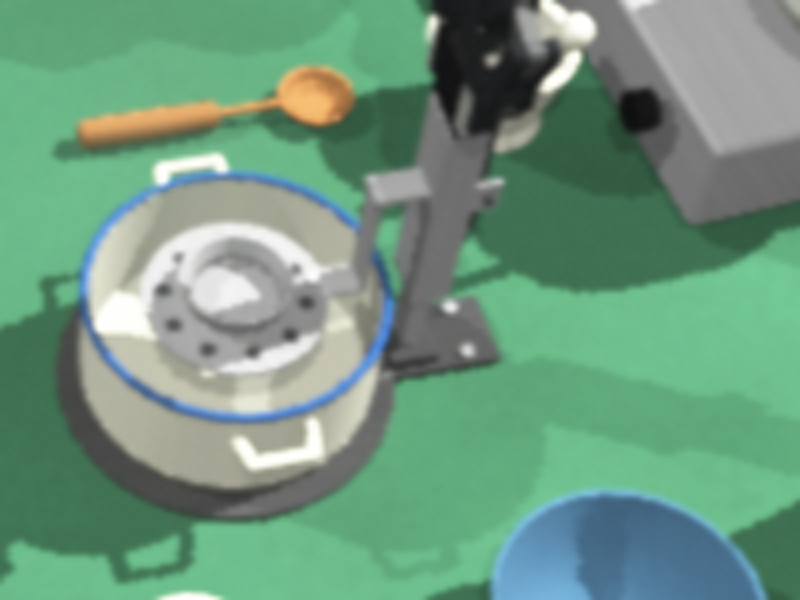

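View pics/c6top.png

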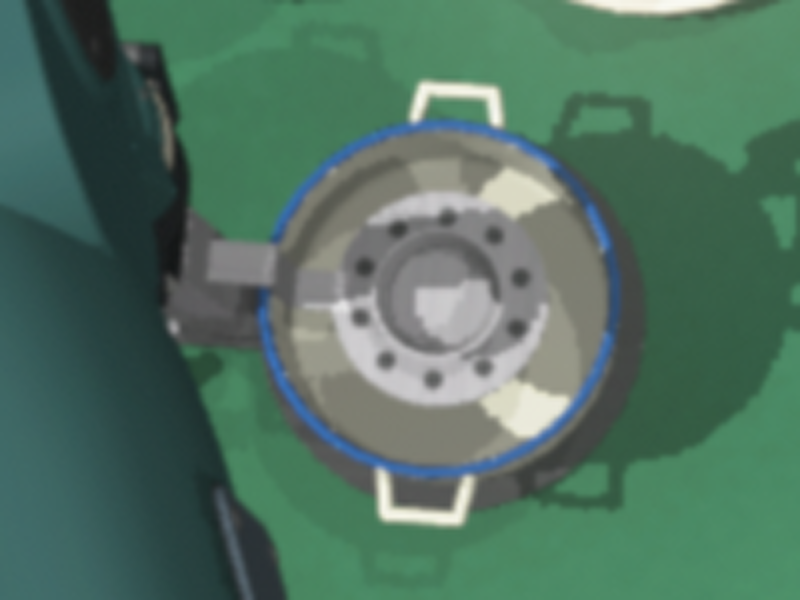

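```bash

python3 - <<'E'
from h import *
p=cams.grab_frame('scene')
for z in(41,52,64,76,88,100,112,124,129): print(z-41,[round((v-140)*4,1) if i else round((v-290)*4,1) for i,v in enumerate(proj(p,[508.7,129.9,z]))])
E
python3 -m jog '0 0 0 -0.006 0;0 0 0 -0.006 0;0 0 0 -0.004 0'
python3 go.py 516 240 176 86.3
```

```text
0 [np.float64(228.4), np.float64(334.6)]
11 [np.float64(229.7), np.float64(323.8)]
23 [np.float64(231.2), np.float64(311.8)]
35 [np.float64(232.8), np.float64(299.6)]
47 [np.float64(234.3), np.float64(287.2)]
59 [np.float64(235.9), np.float64(274.7)]
71 [np.float64(237.5), np.float64(261.9)]
83 [np.float64(239.2), np.float64(248.9)]
88 [np.float64(239.9), np.float64(243.4)]
t: 7.1
tool_pos: [517.3, 240.6, 240.1]
tcp_rot: [2.292, 2.147, 0.002]
wrist_force: [14.1, 1.6, -16.4]
finger_gap: 39.0
t 7.1 pos [517.3 240.6 240.1] phi 86.25 tilt -1.0 tool shift m [-0.0007 -0.0014  0.0641] turn units -0.006 F [ 14.1   1.6 -16.4] gap 39.0 q [ 0.29  0.34  0.09  1.32 -0.    1.93]
```

```bash

python3 -m jog '0 0 0 -0.004 0;0 0 0 -0.004 0'|egrep 'pos|force'
python3 -m jog '0 0 0 -0.002 0;0 0 0 -0.002 0'|egrep 'pos|force'
python3 -m jog '0 0 0 -0.002 0'|egrep 'pos|force'
```

```text
tool_pos: [517.3, 240.7, 247.8]
wrist_force: [12.2, 2.1, -15.3]
tool_pos: [517.4, 240.6, 252.4]
wrist_force: [11.4, 1.2, -7.5]
tool_pos: [517.4, 240.7, 254.4]
wrist_force: [11.4, 0.8, -7.5]
```

```bash

python3 -m jog '0 0 0 -0.001 0;0 0 0 0 0'|egrep 'pos|force'
python3 - <<'E'
from h import *
for n in('scene',):
  p=snap(n,n+'4.png'); a=p['img'][200:350,150:350] if n=='top' else p['img'][140:290,290:490]; cv2.imwrite(f'pics/c7{n}.png',cv2.resize(a,None,fx=4,fy=4,interpolation=cv2.INTER_CUBIC))
E
```

```text
tool_pos: [517.3, 240.6, 254.9]
wrist_force: [12.1, 0.4, -12.2]
```

View pics/c7scene.png

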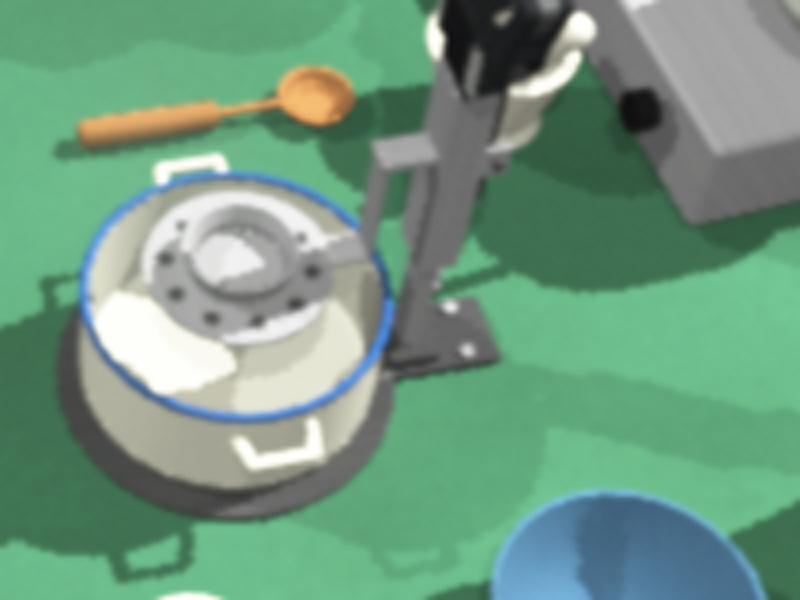

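```bash

python3 -m jog '0 0 0 0.002 0;0 0 0 0.001 0;0 0 0 0 0'|egrep 'pos|force'
python3 -m jog '0 0 0 0.001 0;0 0 0 0.001 0;0 0 0 0 0'|egrep 'pos|force'
```

```text
tool_pos: [517.4, 240.6, 252.3]
wrist_force: [11.7, 0.8, -6.3]
tool_pos: [517.3, 240.7, 250.4]
wrist_force: [11.1, 0.2, -5.6]
```

```bash

python3 -m jog '0 0 0 0.001 0;0 0 0 0.001 0;0 0 0 0 0'|egrep 'pos|force'
```

```text
tool_pos: [517.4, 240.7, 249.4]
wrist_force: [9.0, -0.9, 5.2]
```

```bash

python3 -m jog '1 0 0 0 0;1 0 0 0 0;1 0 0 0 0;1 0 0 0 0;1 0 0 0 0;1 0 0 0 0;1 0 0 0 0;1 0 0 0 0'
python3 -m jog '1 0 0 -0.02 0;1 0 0 -0.03 0;1 0 0 -0.03 0;1 0 0 -0.03 0;1 0 0 0 0'
python3 go.py 592 -236.6 200 86.3
python3 - <<'E'
from h import *
for n in('scene',):
  p=snap(n,n+'5.png'); a=p['img'][200:350,150:350] if n=='top' else p['img'][140:290,290:490]; cv2.imwrite(f'pics/c8{n}.png',cv2.resize(a,None,fx=4,fy=4,interpolation=cv2.INTER_CUBIC))
E
```

```text
t: 9.55
tool_pos: [515.9, 240.6, 248.3]
tcp_rot: [-2.292, -2.148, 0.0]
wrist_force: [-0.5, 0.6, -0.2]
finger_gap: 85.5
t: 10.05
tool_pos: [516.7, 240.9, 361.7]
tcp_rot: [2.29, 2.147, 0.007]
wrist_force: [0.2, 0.2, -0.1]
finger_gap: 85.5
t 10.05 pos [516.7 240.9 361.7] phi 86.29 tilt -0.99999 tool shift m [-0.4719  0.1052  0.1613] turn units -0.001 F [ 0.2  0.2 -0.1] gap 85.5 q [0.29 0.35 0.43 1.65 0.   1.93]
```

View pics/c8scene.png

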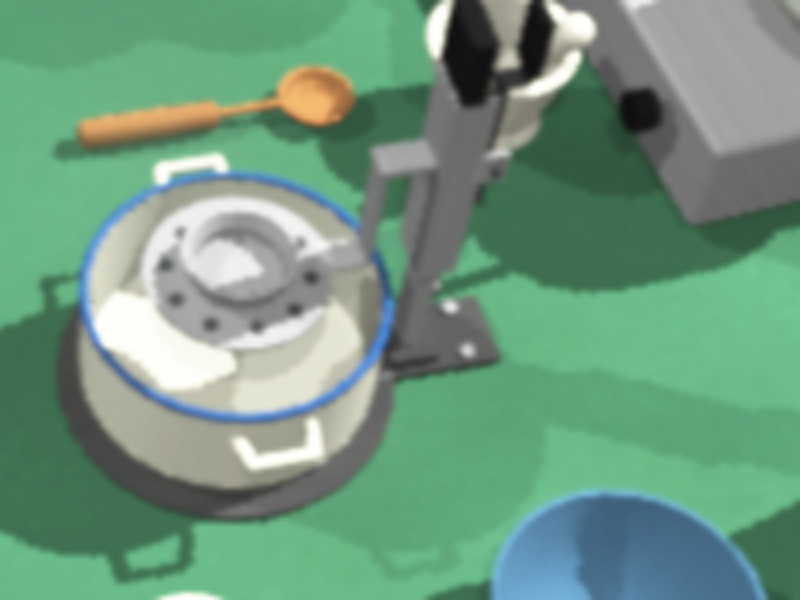

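```bash

python3 -m jog '1 -0.0472 0.0105 0.005 0;1 -0.0472 0.0105 0.01 0;1 -0.0472 0.0105 0.01 0;1 -0.0472 0.0105 0.01 0;1 -0.0472 0.0105 0.01 0;1 -0.0472 0.0105 0.01 0;1 -0.0472 0.0105 0.01 0;1 -0.0472 0.0105 0.01 0;1 -0.0472 0.0105 0.01 0;1 -0.0472 0.0105 0.01 0' >/dev/null
python3 -m jog '1 0 0 0.01 0;1 0 0 0.01 0;1 0 0 0.02 0;1 0 0 0.01 0;1 0 0 0 0'
python3 go.py 592 -236.6 130 86.3
python3 - <<'E'
from h import *
for n in('scene','top'):
  p=snap(n,n+'6.png')
E
```

```text
t: 11.6
tool_pos: [589.5, -235.7, 212.0]
tcp_rot: [-2.289, -2.148, 0.001]
wrist_force: [0.1, -0.3, 0.1]
finger_gap: 85.5
t 11.6 pos [ 589.5 -235.7  212. ] phi 86.36 tilt -1.0 tool shift m [-0.0008  0.0027  0.082 ] turn units 0.007 F [ 0.1 -0.3  0.1] gap 85.5 q [-0.51  0.46  0.21  1.32  0.    1.13]
```

View pics/scene6.png

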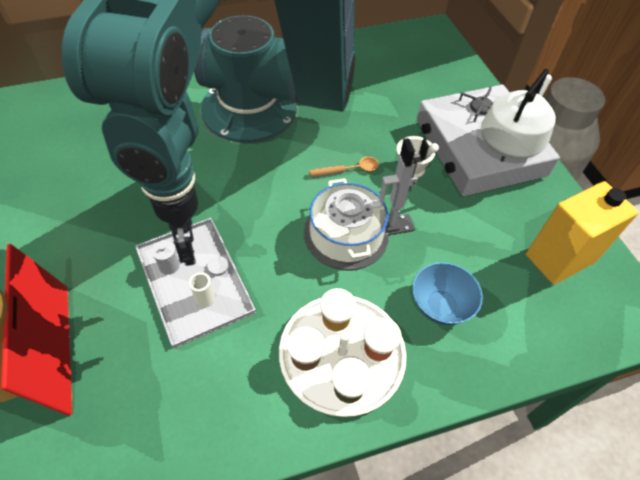

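View pics/top6.png

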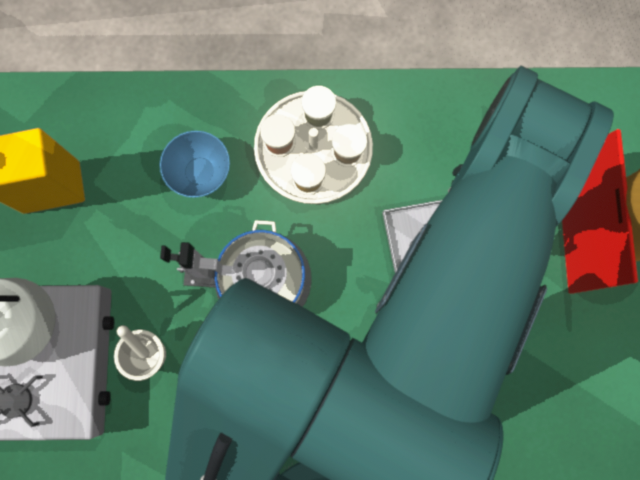

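```bash

python3 -m jog '1 -0.001 0.0027 0.02 0;1 0 0 0.03 0;1 0 0 0.03 0;1 0 0 0.02 0;1 0 0 0.01 0;1 0 0 0 0'
python3 go.py 592 -236.6 45 86.3
python3 - <<'E'
from h import *
p=snap('scene','scene7.png'); print(proj(p,bot.state()['tool_pos'])); a=p['img'][200:350,100:300]; cv2.imwrite(f'pics/c9.png',cv2.resize(a,None,fx=4,fy=4,interpolation=cv2.INTER_CUBIC))
E
```

```text
t: 12.3
tool_pos: [592.8, -238.0, 103.0]
tcp_rot: [-2.291, -2.148, 0.0]
wrist_force: [-0.2, 0.4, -0.1]
finger_gap: 85.4
t 12.3 pos [ 592.8 -238.   103. ] phi 86.31 tilt -1.0 tool shift m [ 0.0013 -0.0008  0.058 ] turn units 0.001 F [-0.2  0.4 -0.1] gap 85.4 q [-0.51  0.52  0.    1.06  0.    1.13]
(np.float64(196.10213507881787), np.float64(276.8858957828038))
```

View pics/c9.png

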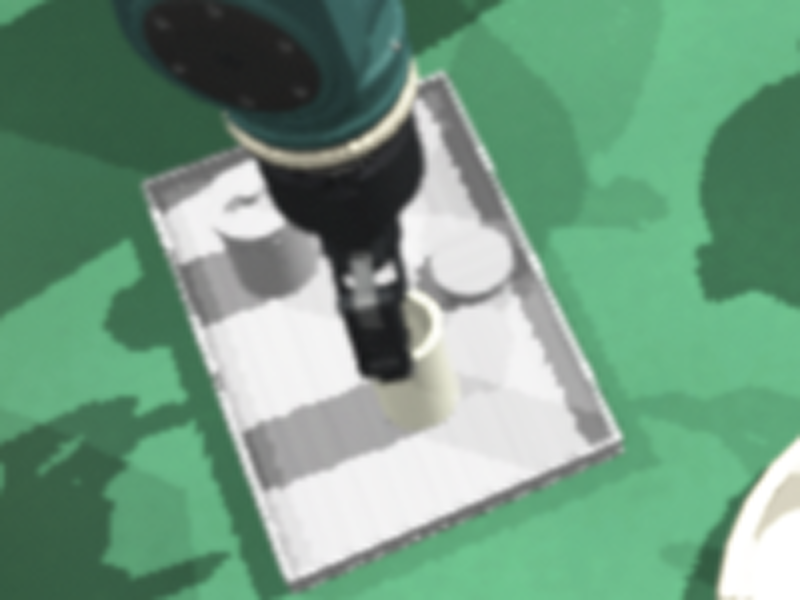

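```bash

python3 - <<'E'
from h import *
p=cams.grab_frame('scene')
f=lambda X:[(round((a-b)*4)) for a,b in zip(proj(p,X),(100,200))]
for z in(103,116): print(f([592.8+42,-240.7,z]),f([592.8+57,-242,z]),f([592.8-42,-235,z]))
E
```

```text
[394, 378] [396, 403] [378, 241]
[390, 365] [392, 391] [374, 228]
```

```bash

python3 -m jog '1 0.0013 -0.0008 0.02 0;1 0 0 0.02 0;1 0 0 0.012 0;1 0 0 0.006 0;1 0 0 0 0'
python3 -m jog '0.65 0 0 0 0;0.65 0 0 0 0;0.65 0 0 0 0;0 0 0 0 0;0 0 0 0 0;0 0 0 0 0;0 0 0 0 0' 25
python3 go.py 592 -236.6 45 86.3
```

```text
t: 12.9
tool_pos: [592.2, -237.0, 45.4]
tcp_rot: [-2.292, -2.148, 0.0]
wrist_force: [0.2, -0.1, 0.5]
finger_gap: 85.5
t: 13.6
tool_pos: [592.4, -237.1, 45.8]
tcp_rot: [2.292, 2.148, 0.0]
wrist_force: [-1.7, 0.1, 5.3]
finger_gap: 43.2
t 13.6 pos [ 592.4 -237.1   45.8] phi 86.29 tilt -1.0 tool shift m [ 0.0005 -0.0004  0.0008] turn units -0.001 F [-1.7  0.1  5.3] gap 43.2 q [-0.51  0.56 -0.09  0.92 -0.    1.13]
```

```bash

python3 -m jog '0 0 0 -0.01 0;0 0 0 -0.02 0;0 0 0 -0.03 0;0 0 0 -0.03 0;0 0 0 -0.03 0;0 0 0 -0.03 0;0 0 0 -0.03 0;0 0 0 -0.01 0;0 0 0 0 0' 35
python3 go.py 508 80 235 86.3
```

```text
t: 14.5
tool_pos: [592.6, -237.2, 236.5]
tcp_rot: [2.291, 2.147, 0.001]
wrist_force: [0.0, 0.1, -1.9]
finger_gap: 43.1
t 14.5 pos [ 592.6 -237.2  236.5] phi 86.29 tilt -1.0 tool shift m [ 0.311  -0.1049  0.001 ] turn units -0.001 F [ 0.   0.1 -1.9] gap 43.1 q [-0.51  0.46  0.28  1.38  0.    1.13]
```

```bash

python3 -m jog '0 0.02 -0.007 0 0;0 0.0364 -0.0122 0 0;0 0.0364 -0.0122 0 0;0 0.0364 -0.0122 0 0;0 0.0364 -0.0122 0 0;0 0.0364 -0.0122 0 0;0 0.0364 -0.0122 0 0;0 0.0364 -0.0122 0 0;0 0.0364 -0.0122 0 0;0 0 0 0 0'
python3 go.py 508 80 235 86.3
python3 - <<'E'
from h import *
for n in('scene','top'):
  p=snap(n,n+'8.png'); a=p['img'][200:350,150:350] if n=='top' else p['img'][120:270,290:490]; cv2.imwrite(f'pics/d{n}.png',cv2.resize(a,None,fx=4,fy=4,interpolation=cv2.INTER_CUBIC))
E
```

```text
t: 15.5
tool_pos: [505.9, 83.7, 234.0]
tcp_rot: [-2.287, -2.151, 0.002]
wrist_force: [0.2, -0.2, -1.0]
finger_gap: 43.3
t 15.5 pos [505.9  83.7 234. ] phi 86.5 tilt -1.0 tool shift m [-0.0035  0.0024 -0.001 ] turn units 0.025 F [ 0.2 -0.2 -1. ] gap 43.3 q [ 0.    0.24 -0.07  1.26  0.    1.64]
```

View pics/scene8.png

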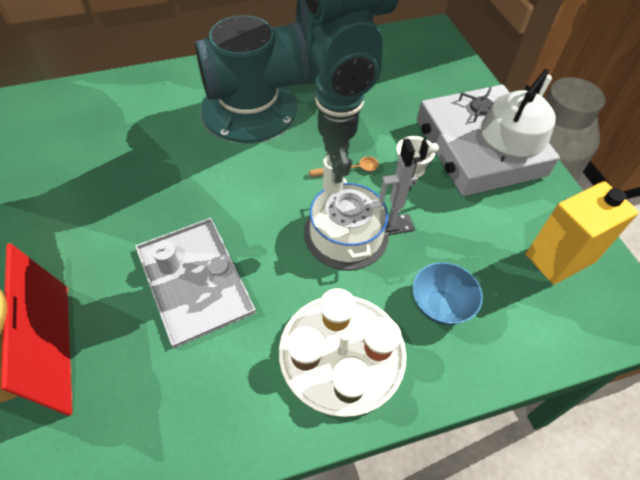

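View pics/top8.png

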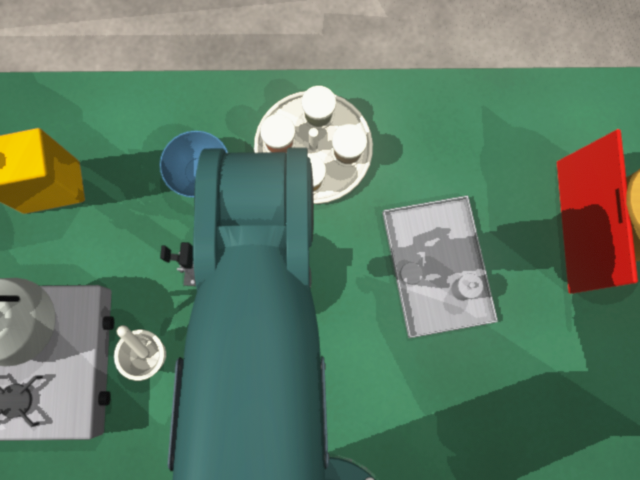

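```bash

python3 -m jog '0 0.024 0 0 0;0 0.0175 0.0007 0 0.02;0 0 0 0 0' >/dev/null
python3 go.py 508 129 185 86.3
```

```text
t 15.9 pos [511.5 122.  234.3] phi 86.15 tilt -1.0 tool shift m [ 0.0067 -0.0039  0.0493] turn units -0.019 F [ 0.3 -0.6 -1.3] gap 43.5 q [ 0.08  0.26 -0.04  1.27  0.    1.72]
```

```bash

python3 -m jog '0 0.0067 -0.0039 0.01 0;0 0 0 0.015 0;0 0 0 0.015 0;0 0 0 0.008 0;0 0 0 0 0' >/dev/null
python3 go.py 508 129 185 86.3
python3 - <<'E'
from h import *
for n in('scene',):
  p=snap(n,n+'9.png'); a=p['img'][120:270,290:490]; cv2.imwrite(f'pics/e{n}.png',cv2.resize(a,None,fx=4,fy=4,interpolation=cv2.INTER_CUBIC))
  f=lambda X:[(round((a-b)*4)) for a,b in zip(proj(p,X),(290,120))]
  s=bot.state()['tool_pos']
  print(f(s),'foot c',f(s-[0,0,42.5]),f([508,129,124]),f([508,129,106]))
  print('foot sides',f(s+[0,22,-38]),f(s+[0,-22,-38]),f(s+[22,0,-42]))
E
```

```text
t 16.4 pos [507.1 128.  186. ] phi 86.08 tilt -1.0 tool shift m [0.001  0.0009 0.001 ] turn units -0.027 F [ 0.5 -0.5 -0.9] gap 43.4 q [ 0.09  0.28 -0.15  1.14 -0.    1.73]
[245, 256] foot c [238, 305] [237, 328] [235, 348]
foot sides [276, 292] [202, 309] [252, 334]
```

View pics/escene.png

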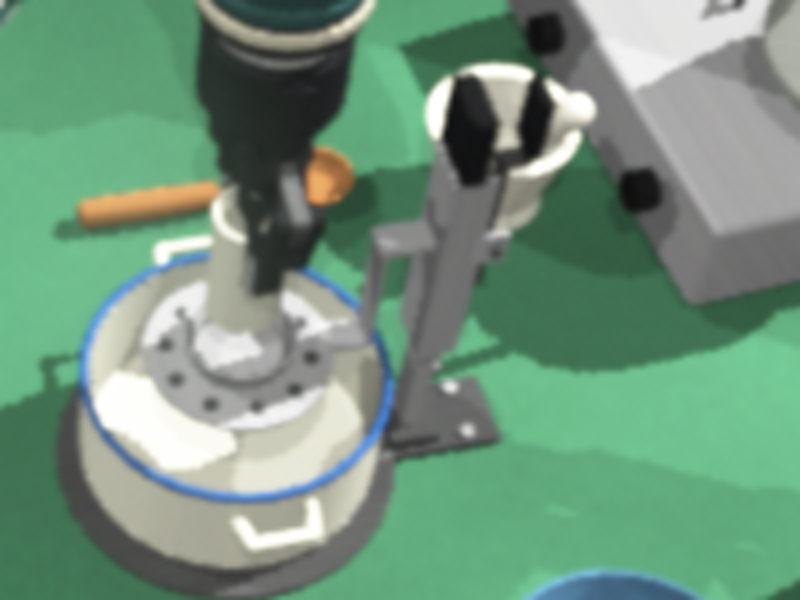

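```bash

python3 -m jog '0 0.0005 0.002 0 0;0 0 0 0.01 0;0 0 0 0.01 0;0 0 0 0 0' 
python3 go.py 509.5 128.8 149 86.3
python3 - <<'E'
from h import *
for n in('scene',):
  p=snap(n,n+'10.png'); a=p['img'][170:245,310:410]; cv2.imwrite(f'pics/f{n}.png',cv2.resize(a,None,fx=8,fy=8,interpolation=cv2.INTER_CUBIC))
E
```

```text
t: 16.85
tool_pos: [509.1, 129.0, 165.7]
tcp_rot: [-2.294, -2.144, 0.003]
wrist_force: [-0.9, 0.4, -0.6]
finger_gap: 43.1
t 16.85 pos [509.1 129.  165.7] phi 86.14 tilt -1.0 tool shift m [-0.0001  0.0005  0.0167] turn units -0.021 F [-0.9  0.4 -0.6] gap 43.1 q [ 0.09  0.29 -0.19  1.09  0.    1.73]
```

View pics/fscene.png

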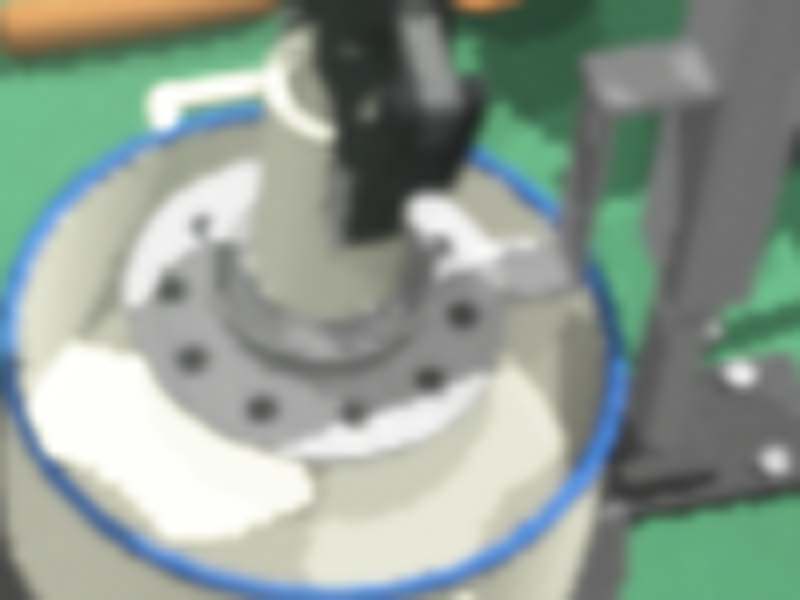

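```bash

python3 -m jog '0 0 0 0.006 0;0 0 0 0.005 0;0 0 0 0 0' | egrep 'pos|force'
python3 -m jog '0 0 0 0.002 0;0 0 0 0 0' | egrep 'pos|force'
python3 -m jog '0 0 0 0.002 0;0 0 0 0 0' | egrep 'pos|force'
```

```text
tool_pos: [509.5, 129.0, 155.6]
wrist_force: [0.4, -0.0, -0.9]
tool_pos: [509.9, 129.0, 154.2]
wrist_force: [-0.4, 0.4, -1.0]
tool_pos: [509.8, 129.0, 152.1]
wrist_force: [-0.2, 0.9, -1.4]
```

```bash

python3 -m jog '0 0 0 0.0015 0;0 0 0 0 0' | egrep 'pos|force'
python3 -m jog '0 0 0 0.001 0;0 0 0 0 0' | egrep 'pos|force'
```

```text
tool_pos: [509.8, 129.0, 150.7]
wrist_force: [-1.1, 0.3, -1.4]
tool_pos: [509.8, 129.0, 149.7]
wrist_force: [-0.0, 0.3, -2.0]
```

```bash

python3 -m jog '0 0 0 0.001 0;0 0 0 0 0' | egrep 'pos|force'
python3 -m jog '0 0 0 0.001 0;0 0 0 0 0' | egrep 'pos|force'
```

```text
tool_pos: [509.8, 129.0, 148.7]
wrist_force: [0.6, -0.1, -1.6]
tool_pos: [509.9, 129.0, 148.2]
wrist_force: [-2.9, -0.3, 6.6]
```

```bash

python3 -m jog '0.7 0 0 0 0;0.7 0 0 0 0;0.8 0 0 0 0;0.9 0 0 0 0;1 0 0 0 0;1 0 0 0 0;1 0 0 0 0' | egrep 'pos|force|gap'
python3 -m jog '1 0 0 -0.01 0;1 0 0 -0.03 0;1 0 0 -0.03 0;1 0 0 -0.04 0;1 0 0 -0.04 0;1 0 0 -0.04 0;1 0 0 -0.02 0;1 0 0 0 0' 
python3 - <<'E'
from h import *
for n in('scene',):
  p=snap(n,n+'11.png'); a=p['img'][140:245,310:450]; cv2.imwrite(f'pics/g{n}.png',cv2.resize(a,None,fx=5.7,fy=5.7,interpolation=cv2.INTER_CUBIC))
E
python3 go.py 516.8 248 360 176
```

```text
tool_pos: [509.8, 129.0, 147.8]
wrist_force: [0.4, 0.9, -0.3]
finger_gap: 85.6
t: 19.9
tool_pos: [510.5, 129.1, 361.0]
tcp_rot: [2.293, 2.143, 0.006]
wrist_force: [1.1, 0.4, 0.8]
finger_gap: 85.4
t 19.95 pos [510.2 129.1 359.1] phi 86.13 tilt -1.0 tool shift m [ 0.1191 -0.0015 -0.0008] turn units -11.233 F [ 0.9  0.1 -0.2] gap 85.6 q [0.09 0.26 0.3  1.6  0.   1.73]
```

View pics/gscene.png

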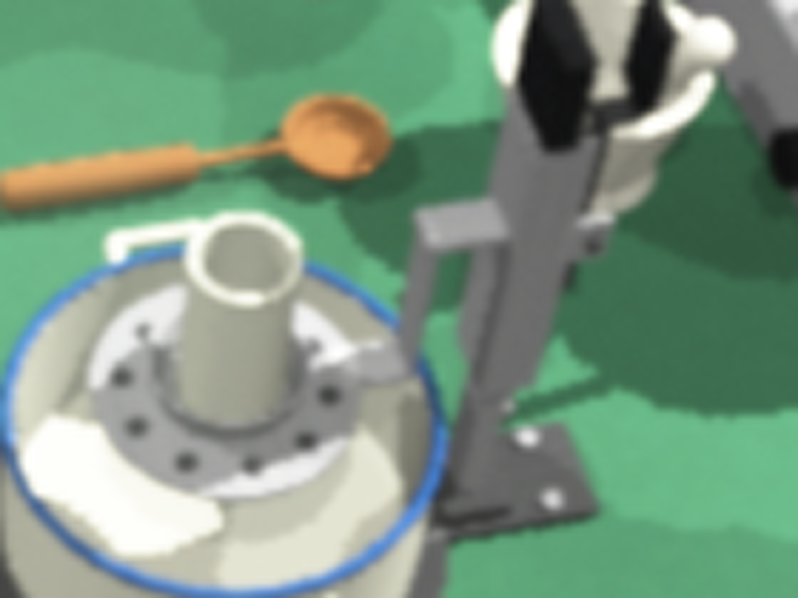

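```bash

python3 -m jog '1 0.03 -0.002 0 0;1 0.03 0 0 0;1 0.03 0 0 0;1 0.029 0 0 0;1 0 0 0 -1;1 0 0 0 -1;1 0 0 0 -1;1 0 0 0 -1;1 0 0 0 -1;1 0 0 0 -1' >/dev/null
python3 -m jog '1 0 0 0 -1;1 0 0 0 -1;1 0 0 0 -1;1 0 0 0 -1;1 0 0 0 -1;1 0 0 0 -0.23;1 0 0 0 0' >/dev/null
python3 go.py 518 248.3 252 176
```

```text
t 21.65 pos [515.6 247.7 357. ] phi 175.99 tilt -1.0 tool shift m [-0.0025  0.0008  0.105 ] turn units -0.001 F [0.4 0.7 0.4] gap 85.5 q [0.31 0.35 0.42 1.64 0.   0.38]
```

```bash

python3 -m jog '1 -0.0025 0.0008 0.02 0;1 0 0 0.02 0;1 0 0 0 0' >/dev/null
python3 go.py 518 248.3 252 176
python3 - <<'E'
from h import *
for n in('scene','top'):
  p=snap(n,n+'12.png'); a=p['img'][100:205,340:480]if n=='scene' else p['img'][200:305,120:260]; cv2.imwrite(f'pics/k{n}.png',cv2.resize(a,None,fx=5.7,fy=5.7,interpolation=cv2.INTER_CUBIC))
E
```

```text
t 21.95 pos [517.4 248.2 315.3] phi 175.9 tilt -0.99999 tool shift m [-0.0008  0.0003  0.0633] turn units -0.013 F [-0.7 -0.6  1. ] gap 85.2 q [0.31 0.35 0.3  1.53 0.   0.38]
```

View pics/kscene.png

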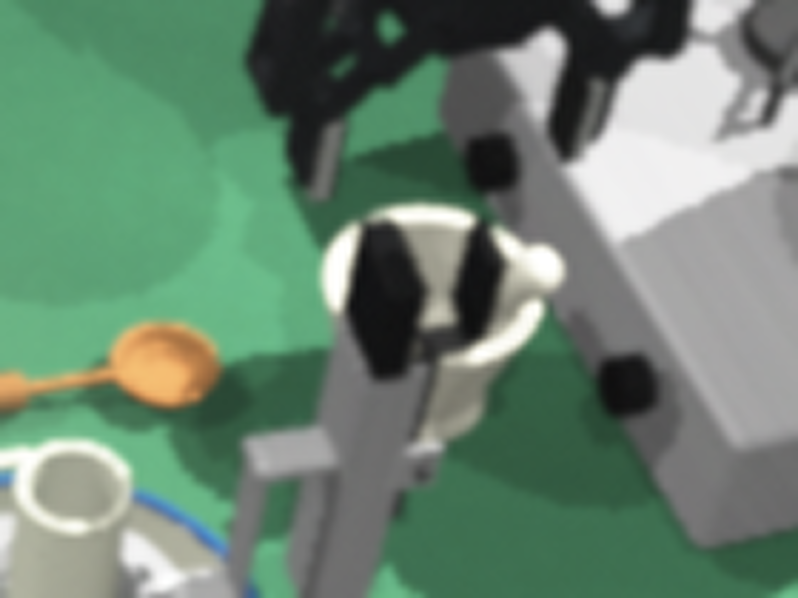

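View pics/ktop.png

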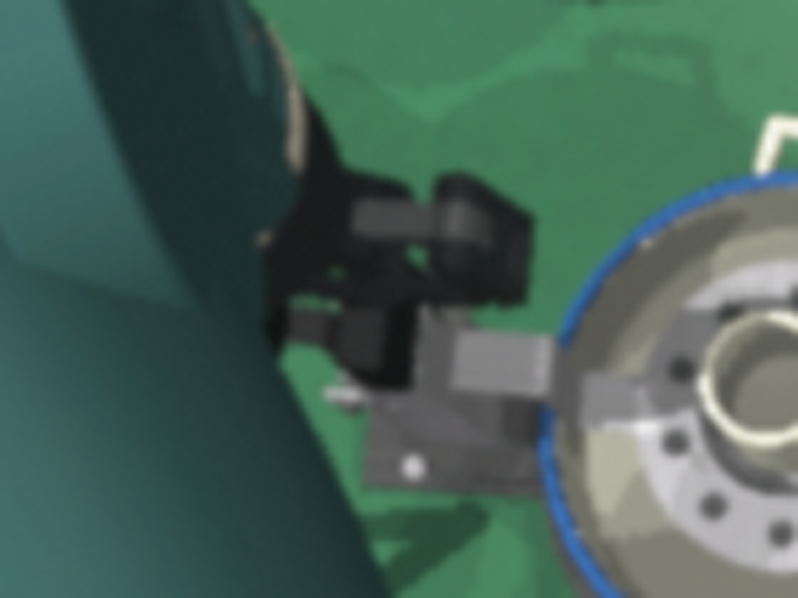

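```bash

python3 -m jog '1 -0.0008 0 0.015 0;1 0 0 0.015 0;1 0 0 0.015 0;1 0 0 0.01 0;1 0 0 0.008 0;1 0 0 0 0' 
python3 go.py 518 248.3 252 176
python3 - <<'E'
from h import *
for n in('scene',):
  p=snap(n,n+'13.png'); a=p['img'][100:205,340:480]if n=='scene' else p['img'][200:305,120:260]; cv2.imwrite(f'pics/l{n}.png',cv2.resize(a,None,fx=5.7,fy=5.7,interpolation=cv2.INTER_CUBIC))
E
```

```text
t: 22.65
tool_pos: [519.1, 248.4, 254.4]
tcp_rot: [-0.111, -3.139, 0.0]
wrist_force: [0.3, 0.0, 0.3]
finger_gap: 85.3
t 22.65 pos [519.1 248.4 254.4] phi 175.96 tilt -1.0 tool shift m [ 0.0011 -0.0002  0.0024] turn units -0.004 F [0.3 0.  0.3] gap 85.3 q [0.3  0.35 0.14 1.36 0.   0.38]
```

View pics/lscene.png

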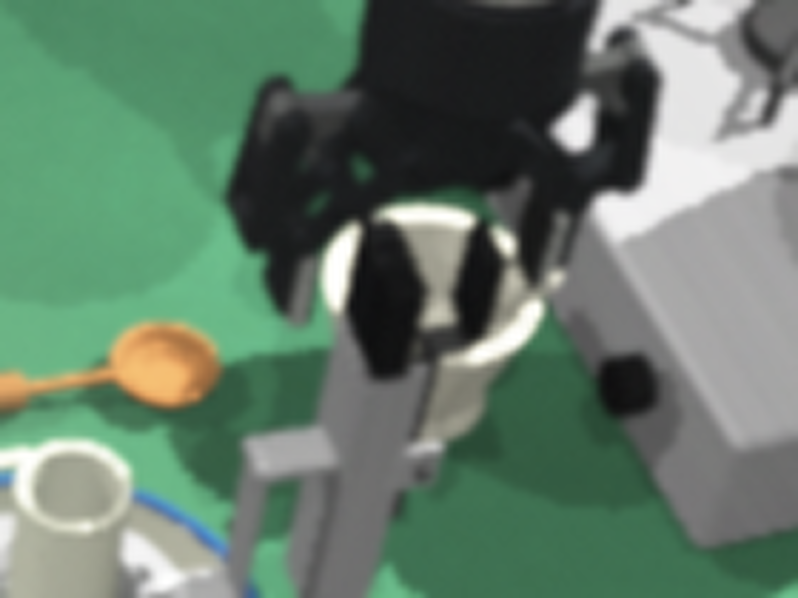

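```bash

python3 -m jog '0.7 0.001 0.004 0.001 0;0.56 0 0 0 0;0.56 0 0 0 0;0.5 0 0 0 0;0.5 0 0 0 0;0.5 0 0 0 0' 50
python3 -m jog '0.47 0 0 0 0;0.47 0 0 0 0;0.47 0 0 0 0'
```

```text
t: 23.3
tool_pos: [518.5, 252.6, 253.8]
tcp_rot: [0.11, 3.14, 0.0]
wrist_force: [-0.7, -0.0, 0.9]
finger_gap: 42.6
t: 23.6
tool_pos: [518.4, 251.5, 253.2]
tcp_rot: [-0.111, -3.139, 0.003]
wrist_force: [0.9, -8.7, -3.1]
finger_gap: 40.4
```

```bash

python3 -m jog '0.45 0 -0.001 0 0;0.42 0 -0.001 0 0;0 0 -0.001 0 0;0 0 -0.001 0 0;0 0 0 0 0;0 0 0 0 0' 50
python3 go.py 518 248.3 252 176
```

```text
t: 24.2
tool_pos: [518.0, 246.9, 252.9]
tcp_rot: [-0.113, -3.138, 0.005]
wrist_force: [1.5, -13.7, -5.6]
finger_gap: 29.9
t 24.2 pos [518.  246.9 252.9] phi 175.89 tilt -0.99999 tool shift m [0.0001 0.0014 0.0009] turn units -0.014 F [  1.5 -13.7  -5.6] gap 29.9 q [ 0.3   0.35  0.13  1.36 -0.    0.38]
```

```bash

python3 -m jog '0 0 -0.001 0.003 0;0 0 0 0.005 0;0 0 0 0.005 0;0 0 0 0.003 0;0 0 0 0 0' 
python3 - <<'E'
from h import *
for n in('scene',):
  p=snap(n,n+'14.png'); a=p['img'][100:250,310:480]; cv2.imwrite(f'pics/m{n}.png',cv2.resize(a,None,fx=4,fy=4,interpolation=cv2.INTER_CUBIC))
E
```

```text
t: 24.7
tool_pos: [518.0, 246.8, 236.7]
tcp_rot: [-0.112, -3.138, 0.002]
wrist_force: [2.4, -7.1, -9.0]
finger_gap: 30.1
```

View pics/mscene.png

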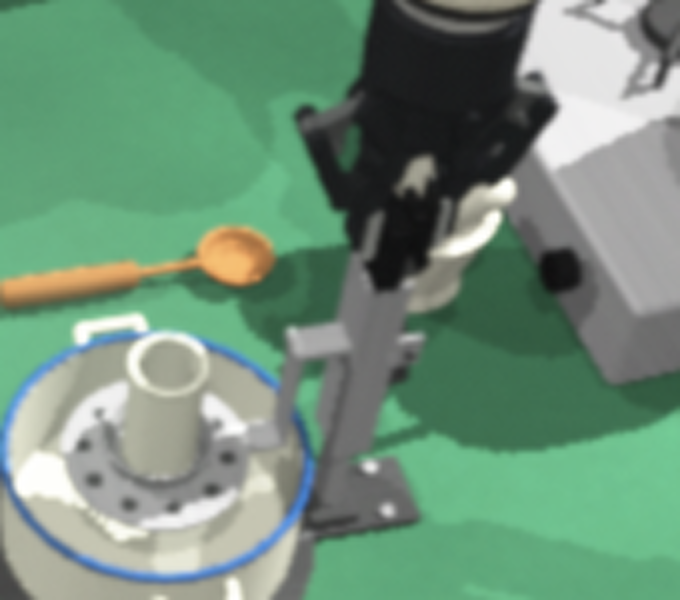

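```bash

python3 -m jog '0 0 0 0.004 0;0 0 0 0.006 0;0 0 0 0.006 0;0 0 0 0.006 0;0 0 0 0.006 0;0 0 0 0.006 0;0 0 0 0.006 0;0 0 0 0.006 0;0 0 0 0.006 0;0 0 0 0.004 0' | egrep 'pos|force'
python3 -m jog '0 0 0 0.003 0;0 0 0 0.002 0;0 0 0 0 0'| egrep 'pos|force'
```

```text
tool_pos: [518.0, 246.8, 180.9]
wrist_force: [2.4, -7.0, -4.0]
tool_pos: [518.0, 246.8, 175.9]
wrist_force: [2.3, -7.1, -8.2]
```

```bash

python3 -m jog '0 0 0 0.002 0;0 0 0 0.001 0;0 0 0 0 0'| egrep 'pos|force'
```

```text
tool_pos: [518.0, 246.9, 173.5]
wrist_force: [-0.0, -7.6, -0.4]
```

```bash

python3 -m jog '0 0 0 0.001 0;0 0 0 0.001 0;0 0 0 0 0'| egrep 'pos|force'
python3 - <<'E'
from h import *
for n in('scene','top'):
  p=snap(n,n+'15.png'); a=p['img'][100:250,310:480] if n=='scene' else p['img'][200:350,150:350]; cv2.imwrite(f'pics/n{n}.png',cv2.resize(a,None,fx=4,fy=4,interpolation=cv2.INTER_CUBIC))
E
```

```text
tool_pos: [518.1, 246.9, 173.4]
wrist_force: [-7.4, -10.0, 23.2]
```

View pics/nscene.png

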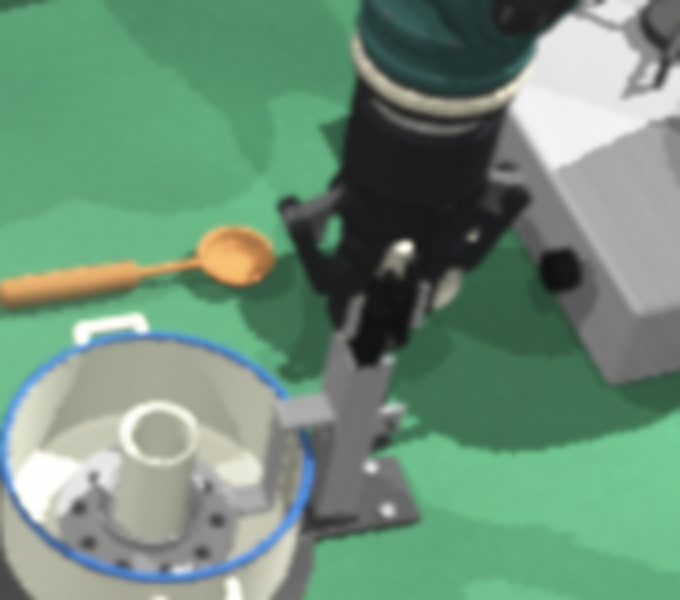

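```bash

python3 -m jog '0 0 0 -0.001 0;0 0 0 0 0' | egrep 'pos|force'
python3 -m jog '1 0 0 0 0;1 0 0 0 0;1 0 0 0 0;1 0 0 0 0;1 0 0 0 0;1 0 0 0 0' | egrep 'pos|force|gap'
python3 -m jog '1 0 0 -0.01 0;1 0 0 -0.02 0;1 0 0 -0.03 0;1 0 0 -0.03 0;1 0 0 -0.03 0;1 0 0 -0.03 0;1 0 0 -0.03 0;1 0 0 0 0' 
python3 - <<'E'
from h import *
for n in('scene','top'):
  p=snap(n,n+'16.png'); a=p['img'][140:290,290:490] if n=='scene' else p['img'][200:350,150:350]; cv2.imwrite(f'pics/o{n}.png',cv2.resize(a,None,fx=4,fy=4,interpolation=cv2.INTER_CUBIC))
E
```

```text
tool_pos: [518.0, 246.8, 173.4]
wrist_force: [-3.7, -7.7, 12.0]
tool_pos: [518.2, 247.4, 172.8]
wrist_force: [0.9, -0.5, -0.7]
finger_gap: 85.0
t: 28.35
tool_pos: [518.8, 247.7, 356.9]
tcp_rot: [0.11, 3.134, 0.003]
wrist_force: [0.1, 0.5, -0.5]
finger_gap: 85.3
```

View pics/oscene.png

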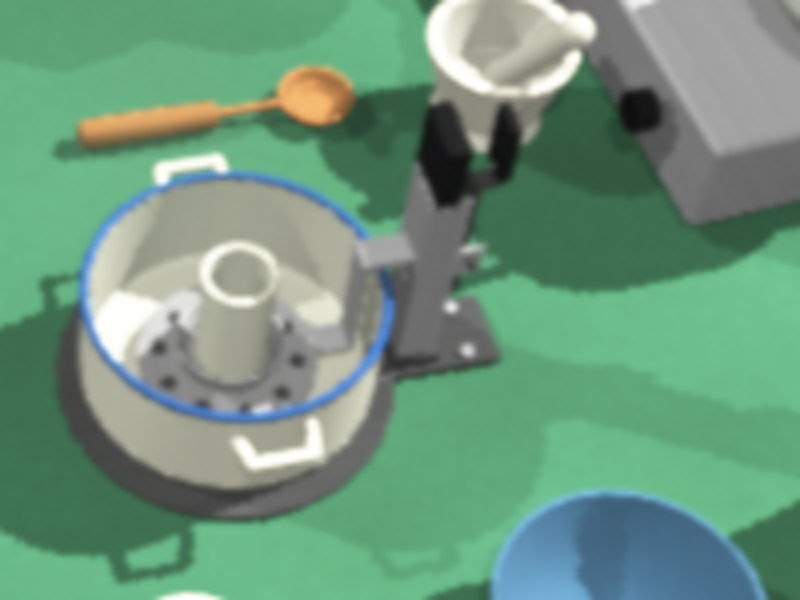

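View pics/otop.png

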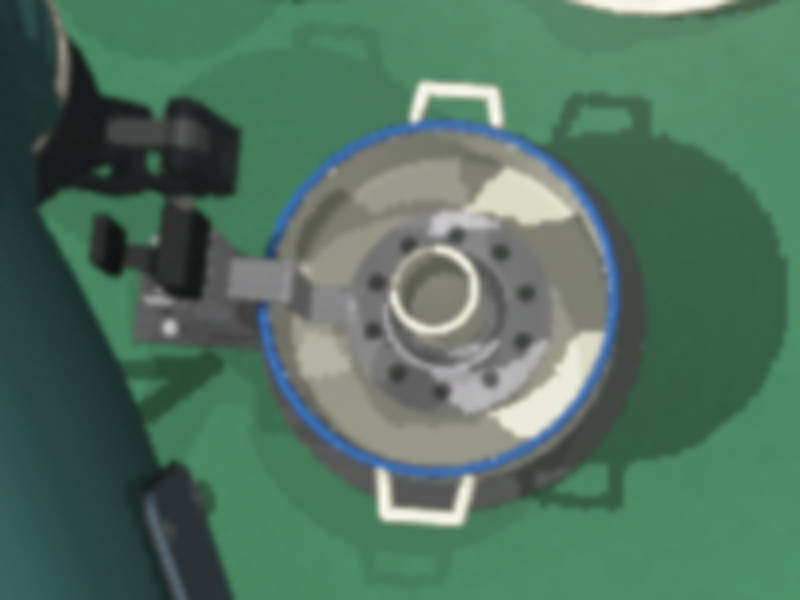

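```bash
python3 - <<'E'
from h import *
a0=cv2.imread('pics/scene0.png');a1=cv2.imread('pics/scene16.png')
for nm,(r0,r1,c0,c1) in dict(bracket=(193,210,376,396)).items():
    U=8; t=cv2.resize(a0[r0:r1,c0:c1],None,fx=U,fy=U,interpolation=cv2.INTER_CUBIC)
    b=cv2.resize(a1[r0-8:r1+8,c0-8:c1+8],None,fx=U,fy=U,interpolation=cv2.INTER_CUBIC)
    m=cv2.minMaxLoc(cv2.matchTemplate(b,t,cv2.TM_CCOEFF_NORMED)); print(nm,m[1],(np.array(m[3])/U-8))
pt=cams.grab_frame('top');ps=cams.grab_frame('scene')
for r in(0,11,23): print(r,proj(ps,[515,210,140+r]))
# jar rim: 
u,v=150+434.5/4,200+290/4; print('jar top z103 (top cam)',ray(pt,u,v,103)); 
u,v=290+239/4,140+273/4; print('scene',ray(ps,u,v,103))
print(bot.state()['t'],bot.state()['wrist_force'])
E
```

```text
bracket 0.8202047944068909 [0.125 1.625]
0 (np.float64(384.5642904952233), np.float64(192.28006977788144))
11 (np.float64(385.2144059030228), np.float64(189.17011443687102))
23 (np.float64(385.93509696928436), np.float64(185.72254650685562))
jar top z103 (top cam) [507.30943678 127.55965796 103.        ]
scene [510.1700494  131.01660273 103.        ]
28.55 [-0.08595067  0.97948735  0.99021818]
```

```bash
python3 - <<'E'
from rig import order,bot
print(order.finish_job(), bot.state()['t'])
E
```

```text
the job is handed in; nothing more can be done
the job is handed in; nothing more can be done
```

The job is handed in at about 28.6 s of the 67 s allowed; no verdict was reported.

**What I did:**
1. I raised the rail by its grip to the 0.083 tooth and let go.
2. I stood the jar in the ring and released it.
3. I squeezed the paddle to the grip, lowered the rack until it bottomed, let go, and lifted the hand clear.

**What the last checks showed:**
- **Jar:** In the last pictures it stands upright in the ring. Against the pan's axis it is within 0.2 mm by the top camera and within about 2 mm by the scene camera. The two cameras differ by 3–4 mm absolute on the jar.
- **Paddle:** It looks sprung back, with the same gap to the grip as at the start.
- **Hand:** The fingers are fully open, the tool is at z = 357 mm, and the wrist force was about 1 N or less on each axis.

**Two checks on the rail height did not fully agree:**
- **Hand travel:** The hand came down only 79.5 mm against the expected 83 mm. I put that down to the rail slipping about 3.5 mm in the fingers as the pawl lifted. It bottomed against a firm 23 N. No tooth lies between 0 and 11 mm, so once let go it could only rest at 0.
- **Image shift:** A template match on the bracket moved 1.6 px where about 3 px was expected. By eye the bracket moved about 2.5 px and the grip corners about 3 px, which fits the rail being fully down.

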